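# Click the conveyor speed knob to its working mark and start the belt

### The job

Set the conveyor drive to its working speed and start it. With a fingertip against its knurled rim, not pinching or gripping it, turn the large speed knob clockwise click by click until it sits in the detent where its white line points at the triangle on the panel, and take the finger away; only then press the start button (the flat one, not the mushroom) fully in and let it come back out. Use gentle fingertip force, and leave the small knob, the mushroom stop and everything loose on the bench alone.

Things in the scene. Friction and masses are not known exactly. Their poses are not given: they have to be found in the camera images.
- drive: conveyor speed drive: white case with aluminium top panel, 180 (x) x 220 (y) x 70 mm high, fixed; origin at the centre of its underside, operator's side is -x, z up. Large knob axis at (-12, +45) mm, small knob at (-55, -70). Sockets along the back edge (x = +72), with three bridging plugs 25 mm above the panel. Display 5 mm high at (+30, -60)
- speed_knob (a joint): angle of the large knob, rad, grows clockwise seen from above. Six spring detents at 0, 0.524, 1.047, 1.571, 2.094, 2.618, a tick at each; stops just beyond the ends. The tick at 1.571 has the triangle. The white line points at 1.309 minus this value, anticlockwise from the drive's +x. 2 to 3 N along the rim carries it over into the next detent. Starts in one of the first three
- knob_top (a point): centre of the top face of the large speed knob: black, knurled, 51 mm diameter, vertical axis, from 2 to 30 mm above the panel, white line on top out to the rim. Site axes are the drive's; fixed to it. 40 mm are free all round the rim
- station: push-button station: grey plastic box with white lid, 85 (x) x 160 (y) x 58 mm high, fixed; origin at the centre of its underside. On its lid, along y: start button at +48 mm, low clear lamp at +4 mm (15 mm high), mushroom stop at -44 mm
- start_button (a joint): travel of the start button, m: 0 out, 0.006 fully in; springs back. Starts to give at 2 N, fully in at 6 N
- start_button_top (a point): centre of the top face of the start button: flat round black cap, 28 mm diameter, standing 10 mm out of a 44 mm round aluminium bezel, 22 mm above the lid; moves down when pressed, still 4 mm out of the bezel when fully in
- stop_button (a joint): travel of the mushroom stop, m: 0 out; to be left alone
- stop_top (a point): top centre of the mushroom stop, red domed head of 40 mm diameter, 35 mm above the lid
- puck_a: loose aluminium disc, 28 mm diameter, 22 mm high, standing on the drive's panel; origin at the centre of its underside
- puck_b: loose aluminium disc, 40 mm diameter, 25 mm high, standing on the bench between drive and station; origin at the centre of its underside
- screwdriver: loose screwdriver, 190 mm long, 26 mm high, lying on the bench; origin under its middle, x along it
- spanner: loose steel spanner, 160 mm long, 8 mm high, lying on the bench; origin under its middle, x along it
- meter: loose hand-held meter, 145 x 75 x 44 mm, lying on the bench; origin at the centre of its underside
- motor: loose small motor, black with an aluminium flange and a shaft, about 110 x 57 x 57 mm, lying on the bench; origin at the centre of its underside
- bin: loose blue open bin with small brass parts, 130 x 100 x 55 mm; origin at the centre of its underside
- trim_mark (a point): outer end of the white line on the small knurled knob, 10 mm from its axis, on its top face 18 mm above the panel (knob 22 mm diameter, stiff to turn); turns with it; to be left alone
Not all that is in view belongs to the job. What is shaped like the station but orange, pink or turquoise is not meant.

How it is judged:
On the way, in this order (a step that is already met when the one before it is completed fails the run):
1. the large knob rests in the detent at the triangle, with no finger on it (value of joint speed_knob between 1.471 and 1.671 rad and contact force between each of the arm, the fingers and speed_knob_rim below 0.1 N), for 0.3 s.
2. the start button is pressed fully in (value of joint start_button above 0.005 m), for 0.05 s.
At the end, for the whole second after the job is handed in: the speed knob rests in the triangle's detent (1.571 rad, within 0.1), and the start button, pressed at least 5 of its 6 mm after that, is out again (within 1 mm), as is the mushroom stop (value of joint speed_knob between 1.471 and 1.671 rad and value of joint each of start_button, stop_button below 0.001 m); the robot touches nothing.
It fails at once if the start button is pressed (over 3 mm) while the speed knob is not at the triangle (value of joint start_button above 0.003 m and (value of joint speed_knob below 1.421 rad or value of joint speed_knob above 1.721 rad)).
It fails at once if the mushroom stop is pressed (over 2 mm) (value of joint stop_button above 0.002 m).
It fails at once if the small knob is turned (its mark moves over 5 mm) (distance of trim_mark from where it was at the start of the episode above 0.005 m).
It fails at once if the speed knob is pinched or pressed hard (fingers bear on its rim with over 30 N in all) (contact force between the fingers and speed_knob_rim above 30 N).
It fails at once if a bystander is shoved, lifted or carried (over 20 mm) (distance of any of puck_a, puck_b, screwdriver, spanner, meter, motor, bin from where it was at the start of the episode above 0.02 m).
It also fails if it takes over 56 s, if anything falls off the work surface, if the arm or the gripper's body presses on something with over 40 N, if the wrist force passes 120 N, or if a joint passes its speed limit or range.

### The arm

A 7-joint arm with a two-finger parallel gripper is mounted at the origin on the work surface. World frame = base frame: x ahead of the robot, y to its left, z up, the work surface at z = 0. Lengths are in m, angles in rad, forces in N, time in s.
With the tool pointing down it reaches from about 0.425 to 0.925 m from the base axis. Payload 6.8 kg.
Tool frame: the origin (TCP) lies on the front face of the gripper's body, between the roots of the fingers; the fingertips stand 73 mm ahead of it and the grasp point (between the pads) lies 54 mm ahead of it (env.nose_length is the distance from the TCP to the fingertips, in m); z points along the fingers, y is the direction in which the jaws open and shut (so a half turn about z gives the same grasp; the last joint's range is limited). The gripper opens to 85 mm and grips with 20 to 120 N. Pads are 22 mm wide; open, the fingers measure 114 mm over their backs; the gripper's body (76 mm by 85 mm) begins 54 mm behind the grasp point. The pads swing forward as they close: fully open they stand 13 mm farther back than shut.
Start: joints at [1.026, 0.477, 0.022, 1.555, -0.011, 1.109, -0.083], TCP at [0.286, -0.612, 0.304] pointing down, gripper open.
Joint ranges: [-2.96, 2.96], [-0.34, 2.1], [-1.41, 1.46], [0.24, 2.44], [-1.37, 4.51], [0.17, 1.92], [-2.96, 2.96]. Speed limits (rad/s): [2.39, 2.39, 3.14, 3.14, 3.14, 3.14, 3.14].

### API

Orientations are given as a unit quaternion [w, x, y, z].
In Python, from cell import env, kin, camera, calibration, job gives the robot as it stands. The module is installed in compiled form; this text tells all that it offers. Calls block until the motion is done:
- env.reach(position, orientation): joint-space move of the TCP to a pose.
- env.movel(position, velocity=0.15, rot=None, stop_force=None): straight line of the TCP; rot=None keeps the orientation; velocity is the mean speed in m/s. With stop_force (N) it stops when the force on the tool has changed by that much, and returns True; else False.
- env.goto_joints(angles): joint-space move.
- env.grip(opening, f_grip=None): finger opening in m; f_grip is the grip in N (None keeps the last); returns when the fingers have stopped.
- env.dwell(seconds).
- kin.inverse_kinematics(position, orientation): joint angles nearest the present ones, or None.
- env.get_state(): the state.
- camera(name): name is "scene" or "top"; returns (picture, depth): 384x512x3 uint8, blue, green, red; 384x512 float32, m along the optical axis (not along the pixel's ray), 0 where there is no reading.
- calibration(name): a dict with "fx", "fy", "cx", "cy" (pixels), "rvec" (rotation vector, rad) and "tvec" (3), from world to camera coordinates, as OpenCV has them. Camera axes: x right, y down, z forward; pixel columns grow to the right and rows downward; lengths in m; the calibration is good to about 2 mm. A picture is of the moment at which its call begins. calibration takes no time and is no camera call.
A pose or a line that the arm cannot do raises env.PlanningError and nothing moves.
- job.job_done(): hands the job in, once; it reports no verdict.
The state is a dict: "time": time; "qpos": joint angles; "joint_velocities": joint speeds; "joint_torque": joint torques, N m; "tcp_pos": TCP position; "orientation": TCP orientation; "force": force on the tool from outside, world axes, zero at the start; "torque": the same for the moment, N m; "opening": finger opening in m.
Only numpy, scipy, OpenCV 4.12 (cv2) and the standard library are available. Lean on these libraries where they do the work, as an engineer would, in place of code of your own. Each camera call takes 0.05 s, during which the arm holds its last target.

## Working session

There is one attempt and no reset: what is moved stays moved. The work goes in short steps, each a Python script; the robot and the scene stay as the last script left them, time stands still between calls to the robot, and variables do not carry over. Pictures are saved under pics/ and viewed, and the job is handed in when it is done.

```bash
mkdir -p pics; ls; python3 - <<'E'
from cell import env,kin,camera,calibration,job
import cv2,numpy as np
for n in("top","scene"):
    p,d=camera(n); cv2.imwrite(f"pics/{n}0.png",cv2.resize(p,(800,600),interpolation=cv2.INTER_CUBIC)); np.savez(f"{n}0.npz",p=p,d=d)
    print(n,calibration(n))
s=env.get_state();print(s['time'],s['tcp_pos'],s['orientation'],s['opening'],s['force'],env.nose_length)
E
```

```text
pics
top {'fx': 400.5032167254123, 'fy': 400.5032167254123, 'cx': 256.51544105808745, 'cy': 191.03255070827717, 'rvec': array([ 2.13717427, -2.14802791,  0.14898449]), 'tvec': array([-0.00414788,  0.44350928,  1.26504261])}
scene {'fx': 357.5950386026033, 'fy': 357.5950386026033, 'cx': 250.4263521796798, 'cy': 194.13127013064275, 'rvec': array([ 1.85814258,  1.47928312, -0.67414679]), 'tvec': array([-0.07377699, -0.19362383,  1.3689093 ])}
0.1 [ 0.28539768 -0.61124325  0.30301805] [-7.88939129e-04  9.76242785e-01  2.16678003e-01 -2.13402969e-04] 0.08516039937123408 [ 0.03223845  0.38644065 -0.12810995] 0.0726
```

View pics/top0.png

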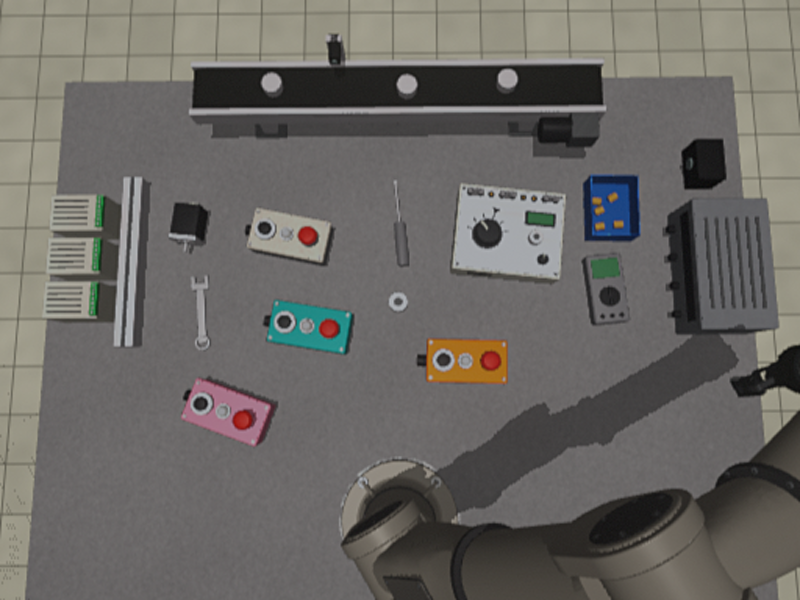

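View pics/scene0.png

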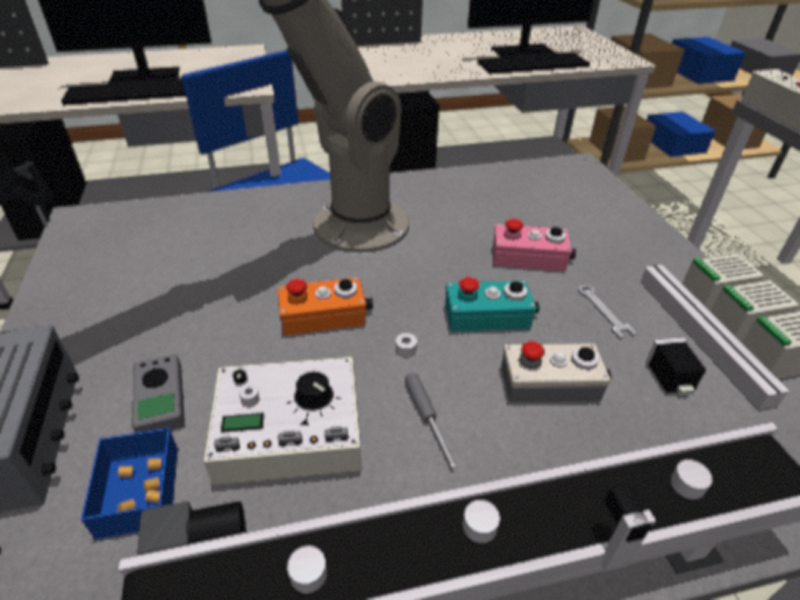

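The four candidates for the station in the top view (800×600) are white (290,236), turquoise (310,327), orange (466,361) and pink (228,411). The white-lidded one fits the description. The drive is at (510,232), with its large knob at (488,232) and small knob at about (543,259). Next I'll enlarge and measure.

```bash
cat > h.py <<'E'
import cv2,numpy as np
from cell import env,kin,camera,calibration,job
def K(n):
    c=calibration(n);R=cv2.Rodrigues(c['rvec'])[0];return c,R,c['tvec']
def ray(n,u,v,z):
    "pixel -> world at height z"
    c,R,t=K(n);d=R.T@np.array([(u-c['cx'])/c['fx'],(v-c['cy'])/c['fy'],1]);o=-R.T@t
    return o+d*(z-o[2])/d[2]
def cloud(n,d):
    c,R,t=K(n);v,u=np.mgrid[:d.shape[0],:d.shape[1]]
    P=np.stack([(u-c['cx'])/c['fx']*d,(v-c['cy'])/c['fy']*d,d],-1)
    return (P-t)@R
def proj(n,P):
    c,R,t=K(n);q=R@np.asarray(P)+t;return np.array([c['fx']*q[0]/q[2]+c['cx'],c['fy']*q[1]/q[2]+c['cy']])
def crop(n,p,u,v,w,h,s,f):
    cv2.imwrite(f,cv2.resize(p[v:v+h,u:u+w],None,fx=s,fy=s,interpolation=cv2.INTER_CUBIC))
E
python3 - <<'E'
from h import *
for n,boxes in(("top",[(285,112,84,72),(150,125,70,50)]),):
    z=np.load(f"{n}0.npz");p,d=z['p'],z['d']
    for i,b in enumerate(boxes): crop(n,p,*b,9,f"pics/{n}_c{i}.png")
    W=cloud(n,d)
    for name,b,zl,zh in(("drive",boxes[0],.062,.078),("station",boxes[1],.050,.066)):
        u,v,w,h=b;q=W[v:v+h,u:u+w];m=(q[...,2]>zl)&(q[...,2]<zh)
        pts=q[m];
        r=cv2.minAreaRect(pts[:,:2].astype(np.float32)*1000);print(name,m.sum(),np.median(pts[:,2]),r)
        if 1:
            hi=q[q[...,2]>zh+.008]; print(' high',len(hi),hi.mean(0) if len(hi) else 0, hi[:,2].max() if len(hi) else 0)
E
```

```text
drive 3295 0.07028536191458154 ((576.818115234375, -228.42520141601562), (220.99317932128906, 181.34060668945312), 83.52643585205078)
 high 402 [ 0.56002201 -0.20092055  0.17118831] 1.3159584037120282
station 1015 0.057405195029971774 ((574.357666015625, 225.3290557861328), (162.1218719482422, 87.2929916381836), 78.44147491455078)
 high 192 [0.55429191 0.20040387 0.15053245] 1.3159584037120282
```

```bash
ls pics
```

```text
scene0.png
top0.png
top_c0.png
top_c1.png
```

View pics/top_c0.png

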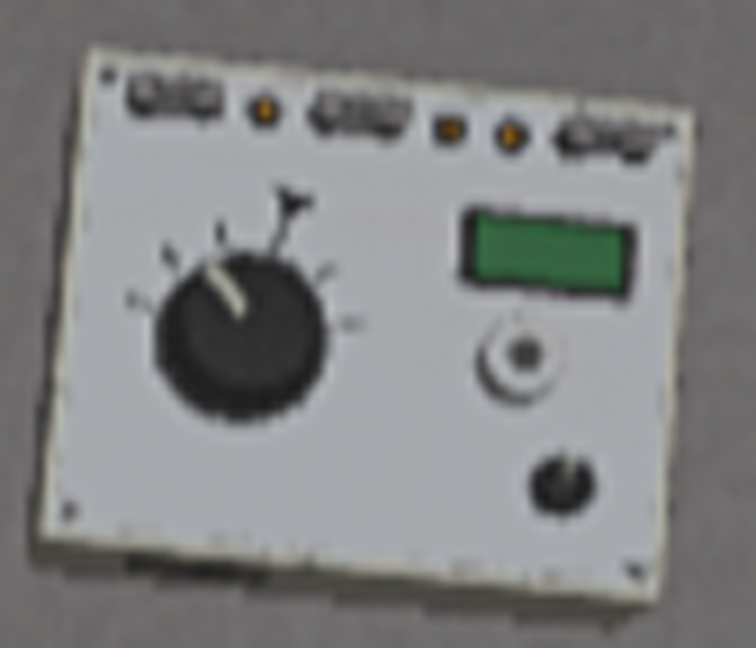

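View pics/top_c1.png

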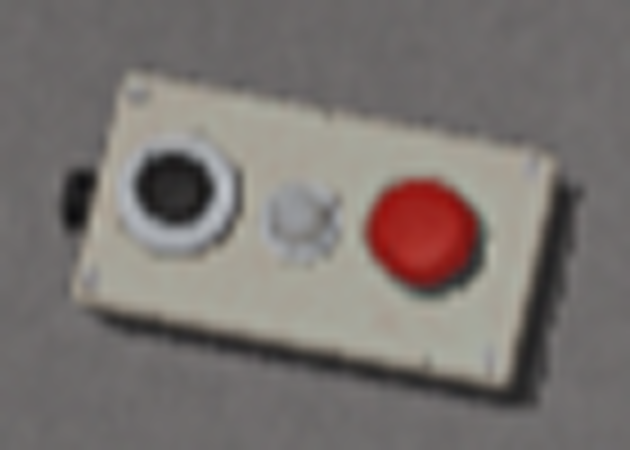

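The top view shows the white station with its flat start button on the left (crop 175,187) and the red mushroom on the right. It also shows the drive with its large knob at crop (240,338) and puck_a at (520,355). The fitted sizes match the given ones: 221×181 at z=0.070 for the drive and 162×87 at z=0.057 for the station. Next I'll check the points by projection.

```bash
cat >> h.py <<'E'
from scipy.spatial.transform import Rotation as Ro
DC=np.array([.5768,-.2284]);DY=np.radians(-6.47)
SC=np.array([.5744,.2253]);SY=np.radians(-11.56)
def rel(C,Y,x,y,z): return np.array([C[0]+np.cos(Y)*x-np.sin(Y)*y,C[1]+np.sin(Y)*x+np.cos(Y)*y,z])
def quat(psi): return np.array([0,np.cos(psi/2),np.sin(psi/2),0])
KN=rel(DC,DY,-.012,.045,.100); SB=rel(SC,SY,0,.048,.080)
E
python3 - <<'E'
from h import *
print(KN,SB,np.hypot(*KN[:2]),np.hypot(*SB[:2]))
for n in("top","scene"):
    z=np.load(f"{n}0.npz");p=z['p'];s=6
    W=cloud(n,z['d'])
    b=np.array([*(KN[:2]),.1]);c=proj(n,KN)
    for nm,C,Y,zz in(("k",DC,DY,KN),("s",SC,SY,SB)):
        c=proj(n,zz).astype(int);u0,v0=c-33;I=cv2.resize(p[v0:v0+66,u0:u0+66],None,fx=9,fy=9,interpolation=cv2.INTER_CUBIC)
        def dot(P,col):
            q=(proj(n,P)-[u0,v0]+.5)*9; cv2.circle(I,tuple(int(a) for a in q),3,col,-1)
        if nm=="k":
            for a in np.arange(0,360,15): dot(rel(KN[:2],DY,.0255*np.cos(np.radians(a)),.0255*np.sin(np.radians(a)),.100),(0,255,0))
            dot(KN,(0,0,255))
            for k in range(6):
                a=1.309-k*.5236; 
                for r in(.012,.02): dot(rel(KN[:2],DY,r*np.cos(a),r*np.sin(a),.100),(255,0,255))
        else:
            dot(SB,(0,0,255))
            for a in np.arange(0,360,30): dot(SB+[.014*np.cos(np.radians(a)),.014*np.sin(np.radians(a)),0],(0,255,0)); dot(SB+[.022*np.cos(np.radians(a)),.022*np.sin(np.radians(a)),-.01],(255,255,0))
        cv2.imwrite(f"pics/{n}_ov_{nm}.png",I)
a=[cv2.imread(f"pics/{n}_ov_{m}.png") for n in("top","scene") for m in "ks"]
cv2.imwrite("pics/ov.png",cv2.resize(np.vstack([np.hstack(a[:2]),np.hstack(a[2:])]),(600,600),interpolation=cv2.INTER_AREA))
for psi in(83.5,-96.5,-6.5,173.5):
    for P in (KN,SB): print(psi,kin.inverse_kinematics(P+[0,0,.06],quat(np.radians(psi))))
E
```

```text
[ 0.56994716 -0.18233441  0.1       ] [0.58401891 0.27232634 0.08      ] 0.5984025433701815 0.6443909716226547
83.5 [ 0.4773709   0.54744877 -0.35925469  1.8408171   0.25819873  0.79904512
 -0.12851914]
83.5 [ 0.02545954  0.75868593 -0.81189123  1.7135192   0.65414484  0.96206769
 -1.15438945]
-96.5 [-0.02326039  0.53811441  0.30376372  1.87717978 -0.22455207  0.75937551
 -2.85120311]
-96.5 [ 0.2210902   0.96675757 -1.19490937  1.70084353  0.97059311  1.18829424
  1.78644666]
-6.5 [ 0.24213931  0.5216955  -0.04825493  1.85803623  0.03480255  0.76266656
 -1.5091143 ]
-6.5 [-0.24540293  0.64356391 -0.40092322  1.73317745  0.32278703  0.83047123
 -2.47847206]
173.5 [ 0.6422584   0.59180044 -0.58511921  1.82914507  0.42345242  0.84776958
  1.30706175]
173.5 [-0.01236642  0.73515485 -0.75012812  1.71614136  0.60386141  0.93609135
  0.45195005]
```

View pics/ov.png

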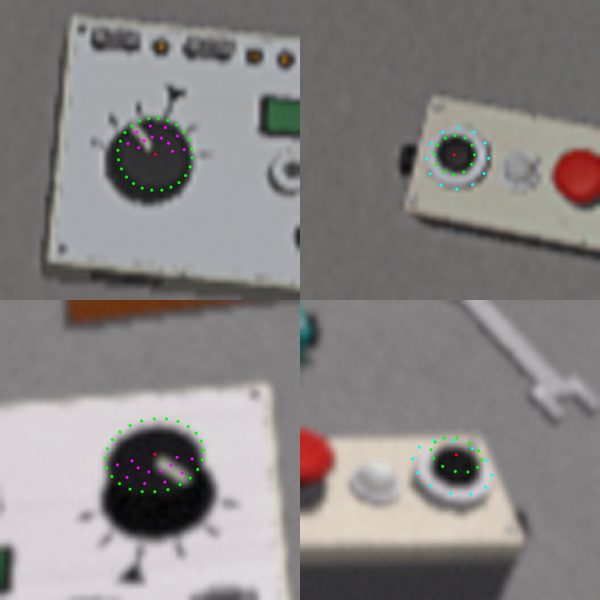

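View pics/top_ov_k.png

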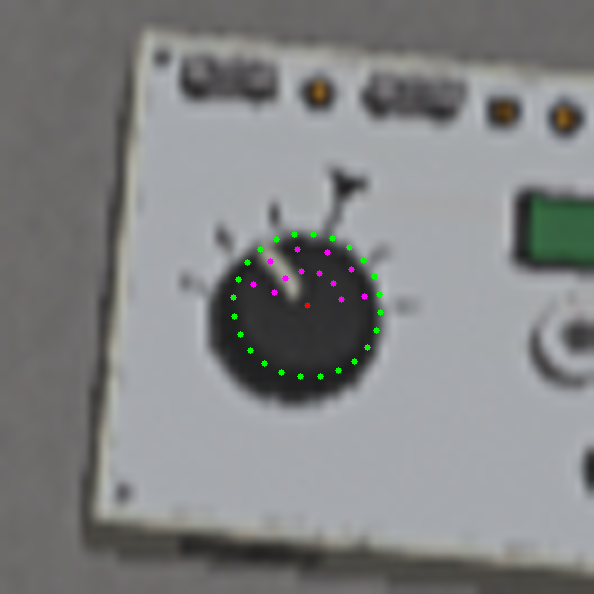

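The overlay confirms both points in the top view. The white line sits at the 0.524 detent, so two clicks are needed. A force-stopped approach will absorb the roughly 2 mm calibration disagreement seen in the scene view. Next I close the fingers and approach the knob from the operator's side.

```bash
cat >> h.py <<'E'
Q=quat(np.radians(83.53))
ex=np.array([np.cos(DY),np.sin(DY),0]);ey=np.array([-np.sin(DY),np.cos(DY),0])
NL=env.nose_length
def kp(x,y,tipz): return rel(KN[:2],DY,x,y,tipz+NL)
def st(tag=""):
    s=env.get_state();d=np.array(s['tcp_pos'])-[KN[0],KN[1],0];f=np.array(s['force'])
    print(tag,"t%.2f"%s['time'],"rel mm",np.round([d@ex*1e3,d@ey*1e3,(d[2]-NL)*1e3],1),"F",np.round([f@ex,f@ey,f[2]],2),"op",round(s['opening'],4));return s
E
python3 - <<'E'
from h import *
env.grip(0.0,30)
env.reach(kp(-.058,-.0065,.20),Q);st("above")
env.movel(kp(-.058,-.0065,.085),.12);st("down")
hit=env.movel(kp(-.030,-.0065,.085),.015,stop_force=4);st(f"touch {hit}")
for n in("scene","top"):
    p,d=camera(n);c=proj(n,KN).astype(int);u,v=c-40;crop(n,p,u,v,80,80,7,f"pics/{n}1.png")
E
```

```text
above t2.63 rel mm [-58.1  -8.3 200. ] F [0.51 0.65 0.5 ] op -0.0001
down t3.74 rel mm [-57.5  -6.6  85.7] F [ 0.64  0.15 -0.22] op 0.0001
touch True t5.09 rel mm [-36.6  -6.5  84.3] F [-0.69  0.43 -0.36] op -0.0002
```

```bash
python3 -c "
import cv2,numpy as np
cv2.imwrite('pics/j1.png',cv2.resize(np.hstack([cv2.imread('pics/scene1.png'),cv2.imread('pics/top1.png')]),(800,400)))"
```

```text
(no output)
```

View pics/j1.png

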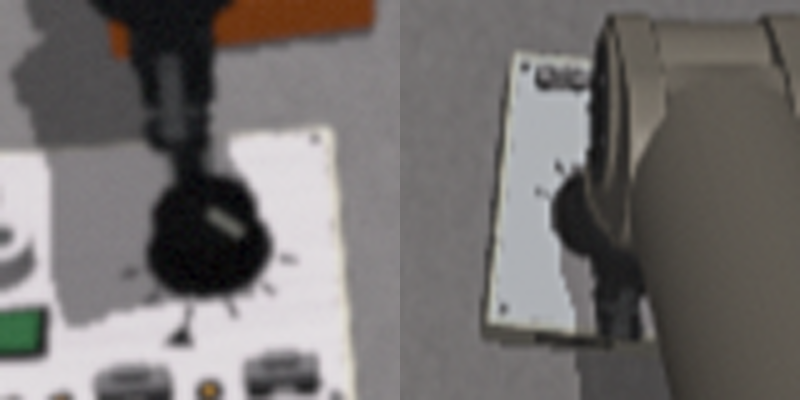

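The finger touches the rim on the operator's side. The knob line still points at the 45° tick in the scene view (225,222). I'll press in to about 6 N and stroke one click.

```bash
cat >> h.py <<'E'
def favg(n=4):
    F=[]
    for _ in range(n): env.dwell(.02);F.append(env.get_state()['force'])
    f=np.mean(F,0);return np.array([f@ex,f@ey,f[2]])
def press(x,y,z,goal,maxx,bias,dx=.0005):
    while True:
        f=favg()-bias
        if -f[0]>=goal or x+dx>maxx: return x,f
        x+=dx;env.movel(kp(x,y,z),.02)
def look(tag):
    p,d=camera("scene");c=proj("scene",KN).astype(int);u,v=c-33;crop("scene",p,u,v,66,66,9,f"pics/{tag}.png")
E
python3 - <<'E'
from h import *
b=np.array([.6,.3,0])
x,f=press(-.0366,-.0065,.085,6,-.031,b);print(x,f);st()
y=-.0065
for i in range(5):
    y+=.0028;env.movel(kp(x,y,.085),.02);f=favg(2)-b;print(round(y*1e3,1),np.round(f,2))
    if -f[0]<4.5:x+=.0003
    if -f[0]>9:x-=.0003
look("a1");st()
E
```

```text
-0.0346 [-7.31182383 -0.59753836  2.3491261 ]
 t6.53 rel mm [-35.7  -6.7  84.7] F [-6.34  0.1   2.62] op 0.0001
-3.7 [-7.51 -1.32  2.67]
-0.9 [-7.53 -2.14  3.13]
1.9 [-7.76  1.18  3.57]
4.7 [-7.96  1.53  2.87]
7.5 [-7.24 -0.48  2.64]
 t8.20 rel mm [-35.7   7.5  84.7] F [-6.55  0.16  2.96] op 0.0001
```

View pics/a1.png

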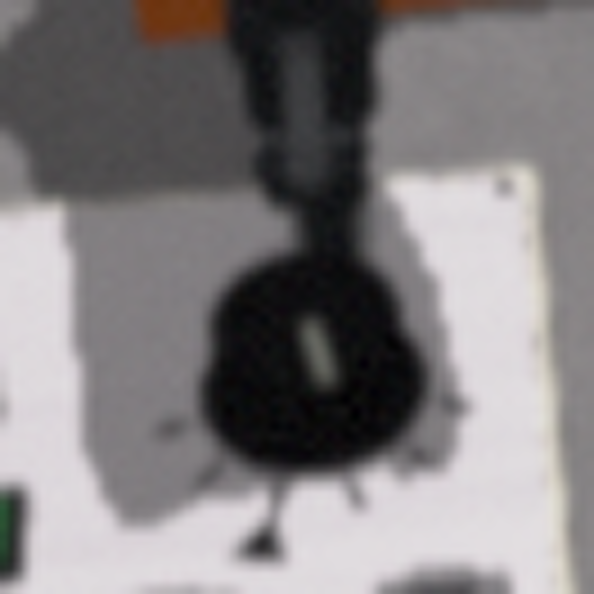

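One click is done: the line now points at the tick before the triangle, at (352,490), and the force changed sign at the peak. I'll back off and repeat the same stroke.

```bash
python3 - <<'E'
from h import *
env.movel(kp(-.048,.0075,.085),.06)
env.movel(kp(-.048,-.0065,.085),.08);b=favg();print("bias",b)
env.movel(kp(-.038,-.0065,.085),.04)
x,f=press(-.0366,-.0065,.085,6,-.032,b);print(x,f)
y=-.0065
for i in range(5):
    y+=.0028;env.movel(kp(x,y,.085),.02);f=favg(2)-b;print(round(y*1e3,1),np.round(f,2))
    if -f[0]<4.5:x+=.0003
    if -f[0]>9:x-=.0003
look("a2")
env.movel(kp(-.060,.0075,.085),.06);env.movel(kp(-.060,.0075,.17),.15);st()
look("a3")
E
python3 -c "
import cv2,numpy as np
cv2.imwrite('pics/j3.png',cv2.resize(np.hstack([cv2.imread('pics/a2.png'),cv2.imread('pics/a3.png')]),(800,400)))"
```

```text
bias [0.0437159  0.11476268 0.33677651]
-0.0346 [-6.62507258 -0.50923197  2.78162676]
-3.7 [-6.41 -1.51  3.14]
-0.9 [-6.91 -1.43  3.29]
1.9 [-7.39  1.68  3.87]
4.7 [-6.87  0.91  3.32]
7.5 [-6.58 -0.08  3.03]
 t13.67 rel mm [-60.4   7.5 169.3] F [ 1.12 -0.24 -0.85] op -0.0003
```

View pics/j3.png

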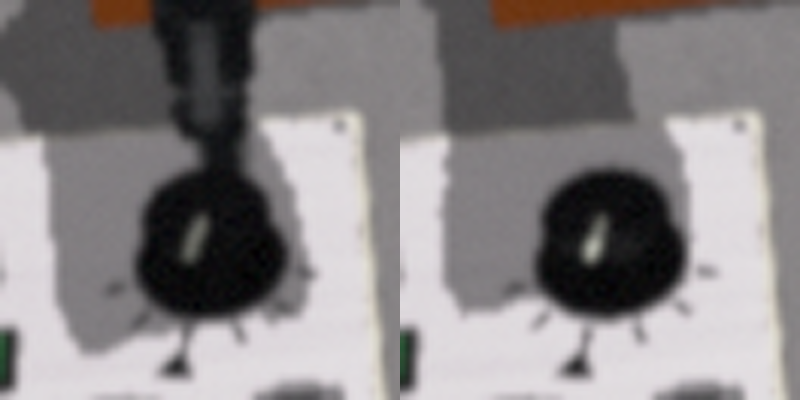

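In the clear view the line points at the triangle. I'll move over the white station's start button, then check the knob with both cameras before pressing.

```bash
python3 - <<'E'
from h import *
P=SB.copy();P[2]=.17+NL
env.reach(P,Q);s=env.get_state();print(s['time'],np.round(np.array(s['tcp_pos'])-P,4))
I=[]
for n,C,k in(("top",KN,"k"),("scene",KN,"k"),("scene",SB,"s")):
    p,d=camera(n);c=proj(n,C).astype(int);u0,v0=c-28;J=cv2.resize(p[v0:v0+56,u0:u0+56],(392,392),interpolation=cv2.INTER_CUBIC);I.append(J)
cv2.imwrite("pics/chk.png",cv2.resize(np.hstack(I),(798,266)));cv2.imwrite("pics/chk2.png",np.hstack(I[:2]))
E
```

```text
15.3583 [ 0.0007 -0.002  -0.0002]
```

View pics/chk2.png

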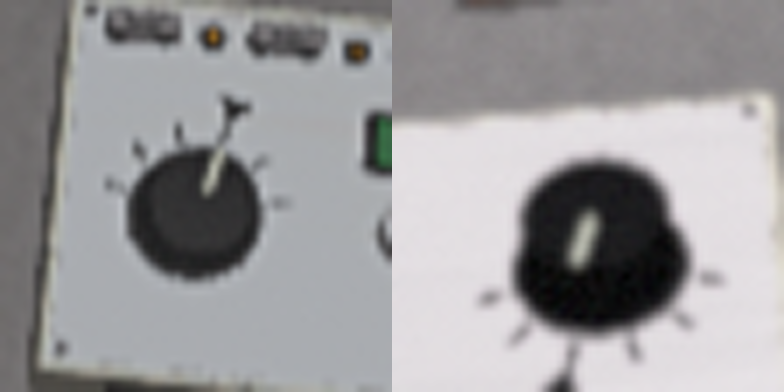

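View pics/chk.png

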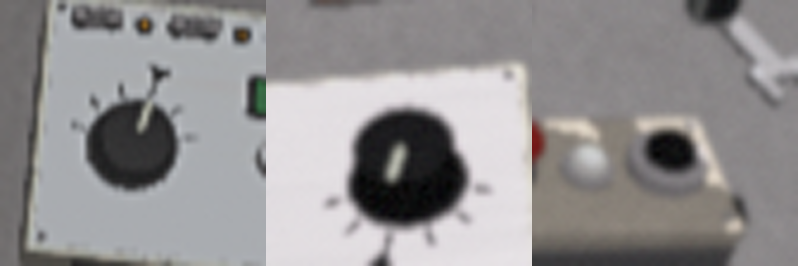

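Both cameras show the white line in line with the triangle tick. In the top view the line runs (207,190) to (217,155), with the triangle at (235,105). Now I press start on the white station.

```bash
python3 - <<'E'
from h import *
def at(z): P=SB.copy();P[2]=z+NL;return P
env.movel(at(.088),.1);b=favg();z=.088
hist=[]
while z>.0695:
    z-=.001;env.movel(at(z),.03);f=favg(2)-b;hist.append((round(z*1e3),round(env.get_state()['tcp_pos'][2]*1e3-NL*1e3,1),round(f[2],1)))
    if f[2]>10:break
print(hist)
env.dwell(.15);p,d=camera("scene");c=proj("scene",SB).astype(int);u,v=c-40;crop("scene",p,u,v,80,80,7,"pics/press.png")
env.movel(at(.10),.06);env.movel(at(.20),.15);env.dwell(.3);s=env.get_state();print(s['time'],s['force'],s['tcp_pos'])
I=[]
for C in(KN,SB):
    p,d=camera("scene");c=proj("scene",C).astype(int);u0,v0=c-28;I.append(cv2.resize(p[v0:v0+56,u0:u0+56],(392,392),interpolation=cv2.INTER_CUBIC))
I.append(cv2.resize(cv2.imread("pics/press.png"),(392,392)))
cv2.imwrite("pics/fin.png",cv2.resize(np.hstack(I),(798,266)))
p,d=camera("top");cv2.imwrite("pics/fintop.png",cv2.resize(p,(800,600)))
E
```

```text
[(87, np.float64(87.3), np.float64(0.1)), (86, np.float64(85.9), np.float64(0.5)), (85, np.float64(84.9), np.float64(0.0)), (84, np.float64(83.9), np.float64(-0.6)), (83, np.float64(83.0), np.float64(-0.1)), (82, np.float64(81.9), np.float64(-0.4)), (81, np.float64(80.9), np.float64(-0.5)), (80, np.float64(80.2), np.float64(2.1)), (79, np.float64(79.2), np.float64(2.3)), (78, np.float64(78.1), np.float64(3.0)), (77, np.float64(77.1), np.float64(3.5)), (76, np.float64(76.1), np.float64(4.4)), (75, np.float64(75.1), np.float64(5.2)), (74, np.float64(74.2), np.float64(5.4)), (73, np.float64(74.0), np.float64(11.2))]
22.7083 [0.07266274 0.11909983 0.04745621] [0.58377444 0.27219567 0.27178186]
```

View pics/fin.png

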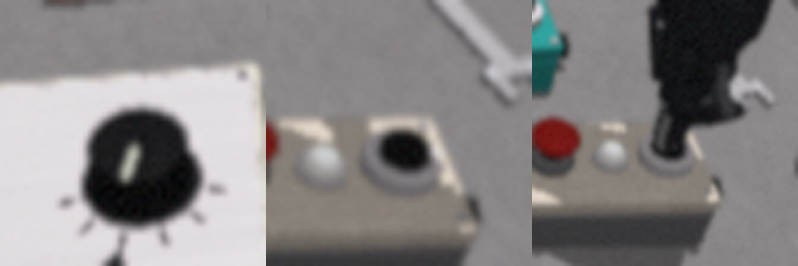

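View pics/fintop.png

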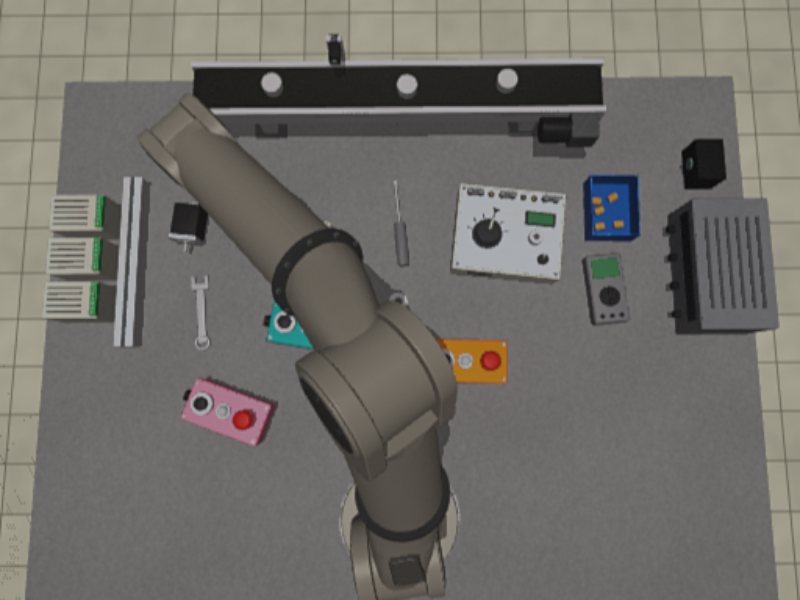

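The press bottomed out at 6 mm of travel (11 N), and the button is out again. The knob is still at the triangle, the loose items are where they were, and the arm is clear.

```bash
python3 -c "
from cell import job
print(job.job_done())"
```

```text
the job is handed in; nothing more can be done
None
```

I turned the large knob two clicks clockwise, from 0.524 to the triangle's detent. The closed fingertip pressed the rim from the operator's side with about 7 N. I took the finger away, then pressed the white station's start button fully in: 6 mm of travel, bottoming out at 11 N. Then I let it come back out and handed the job in at about 23 s of the 56 s allowed; no verdict was reported.

**Last checks:**
- **Knob:** both cameras show its line at the triangle.
- **Start button:** it looks fully out in the scene view.
- **Arm:** the force reading was about 0 N with the arm clear of everything.
- **Loose items:** those in view look unmoved. The arm partly hid puck_b and hid the station from the top camera in the final view.
- **Mushroom stop:** the finger never went near it. It was only partly in view in the final scene picture, so I did not check it separately.

**Disagreement:** the scene camera placed points about 2 mm off the top camera. That is within the calibration tolerance, and the force-stopped contact took it up.

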